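Bar the bottle in and open its push-and-turn cap

TASK

At the dosing bench, first lay the loose steel retaining bar across the two notched cheeks of the grey cradle, lying flat in both notches in front of the bottle with both ends sticking out, and let go of it. Then open the bottle's push-and-turn safety cap: press the cap down, twist it anticlockwise (seen from above) while pressed until it is free, and lift it straight up. Finish while still holding the cap in the gripper, upright and still, about 6 cm above the bottle's neck, with the bar and bottle left in place in the cradle and the other things on the bench left alone.

Things in the scene. Friction and masses are not known exactly. Their poses are not given: they have to be found in the camera images.
- cradle: Grey sheet-steel cradle fixed to the bench, 143 (x) x 95 (y) mm, left or right of the bar, yaw varies. Origin at bench level under the bottle's axis, z up, -x out of its open front. Two cheeks 6 mm thick run along x at y = +-44.5 mm, tops 92 mm above the bench, each with an upward-open notch near the front. Back wall 60 mm high, toe lip 14 mm.
- seat (a point): Point on the cradle midway between its two notches, level with their floors: cradle x -61 mm, y 0, 72 mm above the bench; axes as the cradle's. Notches are 28 mm wide in x (+-14 mm from here), 20 mm deep. The laid bar's origin comes here, within the notch's play, its length along y, either way round.
- bar: Loose steel retaining bar, 0.26 kg, lying flat on the bench at the start: strap 22 (x) x 150 (y, its length) x 10 mm with an upright grip tab at mid-length, 20 (x) x 12 (y) mm, reaching 10 to 52 mm above the strap's underside. Origin: centre of the strap's underside, z up along the tab.
- tab (a point): Grip point in the middle of the bar's tab, 36 mm above the strap's underside; axes as the bar's. Pinch along the bar (12 mm) or across it (20 mm). With the bar laid, the tab's top is 124 mm above the bench and its near side 29 mm from the cap's side.
- bottle: Loose white rectangular bottle, about 0.75 kg, 90 (x) x 80 (y) mm, shoulder 90 mm above its underside, standing in the cradle with 1.5 mm play all round, so that the cradle keeps it from turning. Origin: centre of its underside, 4 mm above the bench; axes parallel to the cradle's.
- neck_top (a point): Top of the bottle's neck, on its axis, 112 mm above the bottle's origin, hidden in the cap at first. Neck 24 mm in diameter with two side lugs; a sprung disc in it stands 8 mm higher and pushes the cap up.
- cap: Black ribbed push-and-turn cap, 44 mm in diameter, 32 mm high, 35 g, solid in its upper 15 mm. Origin: centre of its underside, z up. At the start its underside is 104 mm above the bottle's (108 above the bench), 14 mm above the shoulder, its x parallel to the bottle's within about 3 degrees. Locked, it turns only a few degrees and cannot be pulled off. Grip its sides firmly.
- cap_top (a point): Centre of the cap's top face, 32 mm above its underside. The spring resists pressing with 5 N, rising to 10 N at the solid stop 8.5 mm down; 5.5 mm frees the tooth, press 7 to 8. Keep it pressed through the first 50 degrees anticlockwise (from above), whereupon it is free to lift; turning 75 in all is good, and it stops solid near 140.
- tee: Bystander: loose brass pipe tee lying on the bench, 75 x 50 x 31 mm. Origin: at bench level under its run. Leave alone.
- tape: Bystander: loose white roll of tape lying flat, 90 mm in diameter, 25 mm high. Origin: centre of underside. Leave alone.
- oiler: Bystander: loose round white bottle, 60 mm in diameter, 120 mm high, black top, standing. Origin: centre of underside. Leave alone.
Mind the look-alikes: they are no part of the job. There is more than one size of the bar; the job needs the middle-sized.

How it is judged:
By the outcome, as a careful person would: the job done as asked, in the order asked, and still so for the second after the job is handed in, while the arm keeps its last pose, push and grip.
It also fails if it takes over 54 s, if anything falls off the work surface, if the arm or the gripper's body presses on something with over 40 N, if the wrist force passes 120 N, or if a joint passes its speed limit or range.

ROBOT

A 6-joint arm with a two-finger parallel gripper is mounted at the origin on the work surface. World frame = base frame: x ahead of the robot, y to its left, z up, the work surface at z = 0. Lengths are in m, angles in rad, forces in N, time in s.
With the tool pointing down it reaches from about 0.375 to 0.975 m from the base axis. Payload 3.8 kg.
Tool frame: the origin (TCP) lies at the very end of the fingers, on their centre line; the grasp point (between the pads) lies 19 mm behind it (r.grip_point_offset is the distance from the TCP to the grasp point, in m); z points along the fingers, y is the line along which they close (so a half turn about z gives the same grasp; the last joint's range is limited). The gripper opens to 85 mm and grips with 20 to 120 N. Pads are 22 mm wide; open, the fingers measure 114 mm over their backs; the gripper's body (76 mm by 85 mm) begins 54 mm behind the grasp point. The pads swing forward as they close: fully open they stand 13 mm farther back than shut.
Start: joints at [1.31, 0.264, 1.604, -0, 1.274, -0.037], TCP at [0.15, 0.658, 0.231] pointing down, gripper open.
Joint ranges: [-2.63, 2.63], [-0.94, 2.18], [0.31, 2.57], [-1.31, 4.45], [0, 2.66], [-2.55, 2.55]. Speed limits (rad/s): [2.57, 2.57, 3.14, 3.14, 3.14, 3.14].

INTERFACE

Orientations are given as a unit quaternion [x, y, z, w].
In Python, from plant import r, viewer gives the robot as it stands.
- The arm moves only by the tool step_arm, never from a script. Its argument "commands" is a list of rows, each a list of 7 numbers: the finger opening in mm, from 0 to 85.4, then the shift along the tool's x, y, z in units of 40 mm (1.0 is 40 mm), then the turn, a rotation vector about the tool's x, y, z in rad. In form: [[grip, dx, dy, dz, rx, ry, rz], ...]. A call has exactly 8 rows; each row is the pose to reach, as a shift and turn from the pose commanded when the call began, along the tool's axes at that moment; what a row does not reach only later rows make up. A row lasts 1/8 s, in which the tool goes at most 62.5 mm and 10.7 degrees, less where a joint would pass 70% of its speed; a pose out of reach is approached as far as the arm can. A call with a gripper value outside its range is refused whole. The fingers move at their own pace and stop on an object; the grip force is fixed at half the most. Time passes only in rows, so rows that repeat a pose let the fingers close, or fill a call up. It gives the time, the measured TCP pose, the force, the opening and the grip force at its end, in the units of the state.
- r.get_obs(): the state, without advancing time (a new reading comes with each control period).
- viewer.capture(name): name is "side" or "top" or "wrist"; returns a dict with "frame" (480x640x3 uint8, blue, green, red), "K" (3x3 intrinsics, pixels), "R" (3x3) and "t" (3): a world point X has camera coordinates R X + t. Camera axes: x right, y down, z forward; pixel columns grow to the right and rows downward; lengths in m; the calibration is good to about 2 mm. The wrist camera is an equidistant fisheye: a pixel r from the principal point sees the ray r / f radians off the axis. A picture is of the moment at which its call begins. There is no depth.
- r.job_done(): hands the job in; it is judged then, once.
The state is a dict: "clock": time; "qpos": joint angles; "dq": joint speeds; "joint_torque": joint torques, N m; "tcp_pos": TCP position; "eef_rot": TCP orientation; "ft_force": force on the tool from outside, world axes, zero at the start; "wrist_torque": the same for the moment, N m; "gripper_width": opening from 0.0 (shut) to 1.0 (fully open); "finger_force": force on a finger pad.
Only numpy, scipy, OpenCV 4.12 (cv2) and the standard library are available. Lean on these libraries where they do the work, as an engineer would, in place of code of your own. Each camera call takes 0.05 s, during which the arm holds its last target. There are 200 camera calls.

## Working session

There is one attempt and no reset: what is moved stays moved. The work goes in short steps, Python scripts to look and compute and a tool call to move; the robot and the scene stay as the last step left them, time stands still between calls to the robot, and variables do not carry over. Pictures are saved under pics/ and viewed, at most 10 in all, crops included, and the job is handed in when it is done.

Besides the shell and the picture viewer there is one more tool, called after ">>>" by a JSON object that holds its "method" and its "body", one argument or row to a line. step_arm: Moves the arm, as the interface text tells. Its arguments: {"type":"object","properties":{"commands":{"type":"array"}},"required":["commands"]}

```bash
mkdir -p pics; ls; python3 - <<'E'
from plant import r, viewer
import cv2,numpy as np
np.set_printoptions(precision=4,suppress=True)
d={}
for n in("top","side"):
    c=viewer.capture(n); cv2.imwrite(f"pics/{n}0.png",c["frame"]); print(n,c["K"].tolist(),c["R"],c["t"])
    np.savez(f"{n}0.npz",**c)
o=r.get_obs();print(o)
E
```

```text
pics
top [[494.51737161159747, 0.0, 314.66899753950685], [0.0, 494.51737161159747, 234.8782900266436], [0.0, 0.0, 1.0]] [[-0.0043 -1.     -0.0051]
 [-0.9947  0.0048 -0.103 ]
 [ 0.103   0.0047 -0.9947]] [0.0213 0.595  0.9962]
side [[593.1076808323471, 0.0, 318.84097384637835], [0.0, 593.1076808323471, 227.01616819740818], [0.0, 0.0, 1.0]] [[ 0.9921 -0.125  -0.0143]
 [-0.1025 -0.7376 -0.6674]
 [ 0.0729  0.6636 -0.7446]] [-0.5855  0.1399  1.2942]
{'clock': 0.1, 'qpos': array([ 1.3101,  0.2647,  1.6053, -0.0001,  1.2737, -0.0369]), 'dq': array([ 0.0001, -0.0005, -0.0035,  0.0032, -0.0012,  0.0004]), 'joint_torque': array([  0.0002, -51.6706, -36.8594,  -0.0001,   0.0062,  -0.    ]), 'tcp_pos': array([0.1496, 0.6575, 0.2301]), 'eef_rot': array([ 0.1116,  0.9937, -0.001 , -0.0001]), 'ft_force': array([-0.6303,  0.6478,  0.347 ]), 'wrist_torque': array([ 0.0291,  0.0109, -0.0084]), 'finger_force': 0.0, 'gripper_width': 0.9972687525355789}
```

View pics/top0.png

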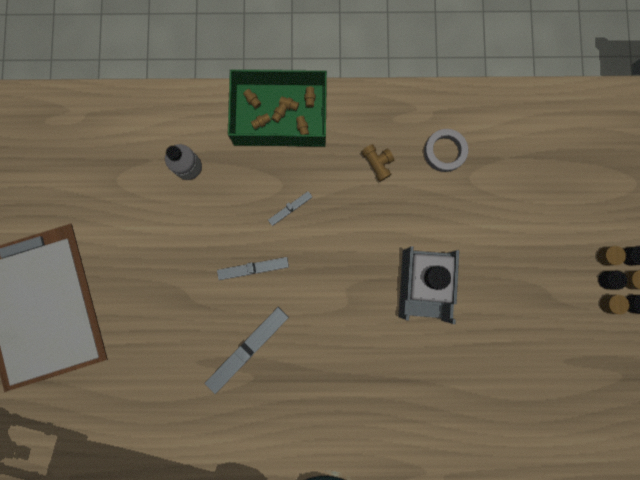

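View pics/side0.png

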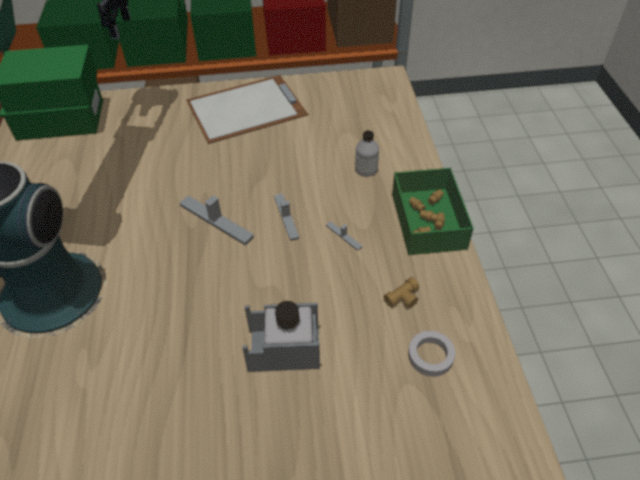

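The top view shows the middle bar around (253,268), with ends at (219,275) and (288,262). The cradle is around (430,283) with its open front towards the robot, and the cap is at (437,278). The side view confirms three bar sizes; the middle one is at (287,216).

```bash
cat > h.py <<'E'
import cv2,numpy as np
np.set_printoptions(precision=4,suppress=True)
def ray(c,uv,fish=False):
    K,R,t=c["K"],c["R"],c["t"]
    uv=np.atleast_2d(np.asarray(uv,float)); p=np.c_[(uv-K[:2,2])/[K[0,0],K[1,1]]]
    if fish:
        th=np.linalg.norm(p,axis=1,keepdims=True); d=np.c_[p/np.maximum(th,1e-9)*np.sin(th),np.cos(th)]
    else: d=np.c_[p,np.ones(len(p))]
    return -R.T@t, d@R
def plane(c,uv,z,fish=False):
    o,d=ray(c,uv,fish); return o+d*((z-o[2])/d[:,2])[:,None]
def cross(r1,r2):
    (o1,d1),(o2,d2)=r1,r2; d1=d1[0];d2=d2[0]
    s=np.linalg.lstsq(np.c_[d1,-d2],o2-o1,rcond=None)[0]; a=o1+s[0]*d1;b=o2+s[1]*d2
    return (a+b)/2,np.linalg.norm(a-b)
def blob(m,x0,y0,x1,y1):
    k=np.zeros_like(m);k[y0:y1,x0:x1]=m[y0:y1,x0:x1]
    cs=cv2.findContours(k,cv2.RETR_EXTERNAL,cv2.CHAIN_APPROX_NONE)[0]
    return max(cs,key=cv2.contourArea)[:,0,:]
E
python3 - <<'E'
from h import *
T=dict(np.load("top0.npz"));S=dict(np.load("side0.npz"))
def masks(c):
    h=cv2.cvtColor(c["frame"],cv2.COLOR_BGR2HSV);return h
h=masks(T);hs=masks(S)
low=((h[...,1]<60)&(h[...,2]>60)).astype(np.uint8)*255
b=blob(low,205,250,300,290); P=plane(T,b,0.01)[:,:2].astype(np.float32)*1000
print("bar",cv2.minAreaRect(P), "area",cv2.contourArea(b))
dk=(h[...,2]<45).astype(np.uint8)*255; c=blob(dk,420,260,456,295)
(cx,cy),cr=cv2.minEnclosingCircle(c);e=cv2.fitEllipse(c);print("cap px",cx,cy,cr,e, plane(T,[e[0]],.140),plane(T,[e[0]],.124))
wh=((h[...,2]>120)&(h[...,1]<60)).astype(np.uint8)*255; w=blob(wh,405,245,460,320)
P=plane(T,w,0.094)[:,:2].astype(np.float32)*1000;print("bottle",cv2.minAreaRect(P),cv2.boundingRect(w))
dk=(hs[...,2]<60).astype(np.uint8)*255; c2=blob(dk,270,295,305,332);e2=cv2.fitEllipse(c2);print("cap side",e2)
o=[cv2.resize(T["frame"][235:335,385:475],None,fx=6,fy=6,interpolation=2),]
cv2.imwrite("pics/crop.png",np.hstack(o)[:600,:])
E
```

```text
bar ((528.3001098632812, 150.12222290039062), (25.764141082763672, 151.7021484375), 10.35680103302002) area 725.5
cap px 436.7913513183594 277.3582763671875 13.06136703491211 ((436.6438293457031, 277.32275390625), (21.843366622924805, 25.887279510498047), 94.0973129272461) [[ 0.5044 -0.2055  0.14  ]] [[ 0.5047 -0.2093  0.124 ]]
bottle ((504.70843505859375, -209.68484497070312), (70.45635223388672, 80.67234802246094), 85.14566802978516) (414, 256, 39, 44)
cap side ((286.9867248535156, 315.0421447753906), (22.0247859954834, 27.48750114440918), 173.07655334472656)
```

View pics/crop.png

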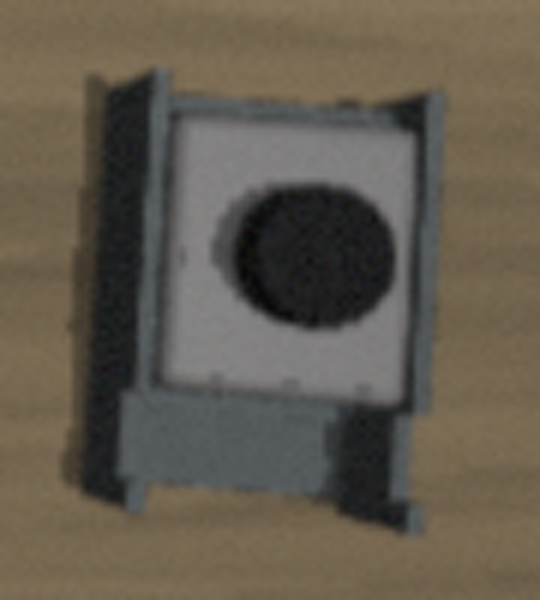

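The crop shows the cheek tops running from (162,70) to (135,510) and from (435,95) to (412,530). That is a small clockwise yaw, with the front towards the robot.

```bash
cat >> h.py <<'E'
from scipy.spatial.transform import Rotation as Ro
def go(p,yaw_y,o):
    """shift/turn (row units) from measured pose o to TCP p, tool down, tool y at heading yaw_y deg"""
    R0=Ro.from_quat(o["eef_rot"]); y=np.deg2rad(yaw_y); ty=np.array([np.cos(y),np.sin(y),0]);tz=np.array([0,0,-1.])
    R1=Ro.from_matrix(np.c_[np.cross(ty,tz),ty,tz])
    print("tcp",o["tcp_pos"],"y-heading",np.rad2deg(np.arctan2(*R0.as_matrix()[[1,0],1])),"q",o["qpos"],"t",o["clock"],"w",o["gripper_width"])
    print("shift",R0.inv().apply(np.array(p)-o["tcp_pos"])/.04,"turn",(R0.inv()*R1).as_rotvec())
E
python3 - <<'E'
from h import *
from plant import r
T=dict(np.load("top0.npz"));S=dict(np.load("side0.npz"))
k=np.array([[162,70],[135,510],[435,95],[412,530]])/6+[384.6,234.6]
P=plane(T,k,.092);print(P);
for i in(0,2):
    d=P[i]-P[i+1];print("yaw",np.rad2deg(np.arctan2(d[1],d[0])),np.hypot(*d[:2]))
print("mid",P.mean(0))
print("cap cross",cross(ray(T,[[436.7,277.3]]),ray(S,[[287,315]])))
go([.528,.150,.17],100.4,r.get_obs())
E
```

```text
[[ 0.5656 -0.1702  0.092 ]
 [ 0.4247 -0.1581  0.092 ]
 [ 0.5571 -0.2583  0.092 ]
 [ 0.4181 -0.2462  0.092 ]]
yaw -4.892271063130847 0.1414049397372035
yaw -4.950035499873164 0.13952710672559152
mid [ 0.4914 -0.2082  0.092 ]
cap cross (array([ 0.5053, -0.2105,  0.1196]), np.float64(0.0009598395804454239))
tcp [0.1496 0.6575 0.2301] y-heading 77.18034506787116 q [ 1.3101  0.2647  1.6053 -0.0001  1.2737 -0.0369] t 0.1 w 0.9972687525355789
shift [-12.0384 -10.2697   1.5226] turn [-0.002  -0.0004 -0.4053]
```

>>> {"method": "step_arm", "body": {
  "commands": [
    [50, -1.2, -1.03, 0.15, 0, 0, -0.05],
    [50, -2.4, -2.05, 0.3, 0, 0, -0.1],
    [50, -3.6, -3.08, 0.45, 0, 0, -0.15],
    [50, -4.8, -4.1, 0.6, 0, 0, -0.2],
    [50, -6, -5.13, 0.75, 0, 0, -0.25],
    [50, -7.2, -6.15, 0.9, 0, 0, -0.3],
    [50, -8.4, -7.18, 1.05, 0, 0, -0.35],
    [50, -9.6, -8.2, 1.2, 0, 0, -0.4]
  ]
}}

```text
clock: 1.1
tcp_pos: [0.4477, 0.2571, 0.1836]
eef_rot: [-0.089, 0.996, 0.0, -0.0]
ft_force: [0.9, 1.0, -0.9]
gripper_width: 0.587
finger_force: 0.0
```

```bash
python3 - <<'E'
from h import *
from plant import r
go([.528,.150,.16],100.4,r.get_obs())
E
```

```text
tcp [0.4477 0.2571 0.1836] y-heading 100.19524193461194 q [ 0.4729 -0.0011  1.9926  0.0001  1.1501 -1.2759] t 1.1 w 0.5869285546238763
shift [-1.5009 -2.99    0.5895] turn [ 0.0001 -0.     -0.0036]
```

>>> {"method": "step_arm", "body": {
  "commands": [
    [40, -0.3, -0.75, 0.2, 0, 0, 0],
    [40, -0.6, -1.5, 0.35, 0, 0, 0],
    [40, -1.1, -2.2, 0.45, 0, 0, 0],
    [40, -1.5, -2.9, 0.55, 0, 0, 0],
    [40, -1.5, -2.99, 0.59, 0, 0, 0],
    [40, -1.5, -2.99, 0.59, 0, 0, 0],
    [40, -1.5, -2.99, 0.59, 0, 0, 0],
    [40, -1.5, -2.99, 0.59, 0, 0, 0]
  ]
}}

```text
clock: 2.1
tcp_pos: [0.5267, 0.1525, 0.1606]
eef_rot: [-0.089, 0.996, 0.0, 0.0]
ft_force: [0.6, -0.4, 1.1]
gripper_width: 0.469
finger_force: 0.0
```

```bash
python3 - <<'E'
from h import *
from plant import r,viewer
go([.528,.150,.06],100.4,r.get_obs())
c=viewer.capture("wrist");np.savez("w1.npz",**c);cv2.imwrite("pics/w1.png",c["frame"]);print(c["K"],c["R"],c["t"])
E
```

```text
tcp [0.5267 0.1525 0.1606] y-heading 100.1647310467572 q [ 0.2363  0.0813  1.952   0.0002  1.1081 -1.512 ] t 2.1 w 0.46869096905529156
shift [-0.0213 -0.0678  2.5139] turn [ 0.0002  0.0002 -0.0041]
[[371.6483   0.     315.6777]
 [  0.     371.6483 237.1793]
 [  0.       0.       1.    ]] [[-0.1767  0.9843 -0.0002]
 [ 0.9413  0.1691  0.2923]
 [ 0.2877  0.0515 -0.9563]] [-0.0575 -0.5403  0.1528]
```

View pics/w1.png

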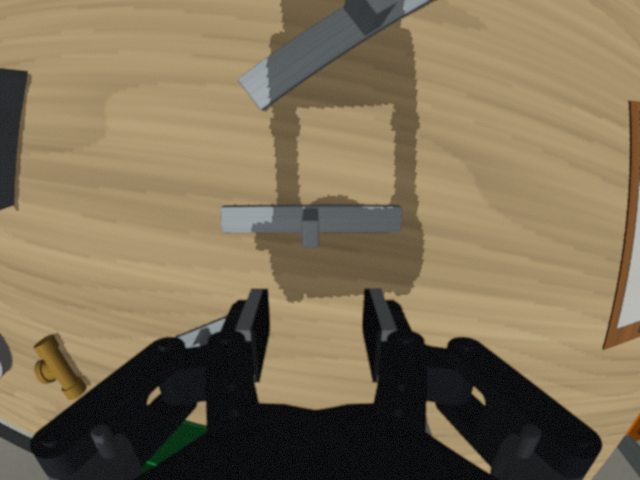

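The wrist view shows the strap from (221,207–232) to (401,207–232), and the tab spans columns 302–319.

```bash
python3 - <<'E'
from h import *
from plant import r
c=dict(np.load("w1.npz"));o=r.get_obs()
P=plane(c,[[221.5,206.5],[222.5,233],[401.5,206],[402,232.5]],.010,True);print(P)
m=P.mean(0);d=P[:2].mean(0)-P[2:].mean(0);hd=np.rad2deg(np.arctan2(d[1],d[0]));print(m,np.hypot(*d[:2]),hd)
print("tab cols", plane(c,[[302,220],[319,220]],.052,True),"edges 208/247",plane(c,[[310.5,208],[310.5,220],[310.5,247]],.052,True))
go([m[0],m[1],.016],hd%180,o)
E
```

```text
[[0.5306 0.0746 0.01  ]
 [0.5532 0.078  0.01  ]
 [0.504  0.2206 0.01  ]
 [0.5261 0.2264 0.01  ]]
[0.5285 0.1499 0.01  ] 0.14964885610788356 -79.67445569974035
tab cols [[0.5196 0.142  0.052 ]
 [0.5175 0.1537 0.052 ]] edges 208/247 [[0.5101 0.1463 0.052 ]
 [0.5185 0.1478 0.052 ]
 [0.5382 0.1513 0.052 ]]
tcp [0.5268 0.1524 0.1606] y-heading 100.16157382434743 q [ 0.2362  0.0813  1.9518  0.0001  1.1081 -1.512 ] t 2.15 w 0.465602670619177
shift [-0.0291 -0.0694  3.6154] turn [ 0.0001  0.0003 -0.0029]
```

>>> {"method": "step_arm", "body": {
  "commands": [
    [40, -0.03, -0.07, 0.6, 0, 0, 0],
    [40, -0.03, -0.07, 1.2, 0, 0, 0],
    [40, -0.03, -0.07, 1.8, 0, 0, 0],
    [40, -0.03, -0.07, 2.4, 0, 0, 0],
    [40, -0.03, -0.07, 3.0, 0, 0, 0],
    [40, -0.03, -0.07, 3.4, 0, 0, 0],
    [40, -0.03, -0.07, 3.58, 0, 0, 0],
    [40, -0.03, -0.07, 3.58, 0, 0, 0]
  ]
}}

```text
clock: 3.15
tcp_pos: [0.5287, 0.1493, 0.0171]
eef_rot: [-0.088, 0.996, -0.0, -0.0]
ft_force: [0.5, -0.6, 0.4]
gripper_width: 0.469
finger_force: 0.0
```

>>> {"method": "step_arm", "body": {
  "commands": [
    [5, 0, 0, 0, 0, 0, 0],
    [5, 0, 0, 0, 0, 0, 0],
    [5, 0, 0, 0, 0, 0, 0],
    [5, 0, 0, 0, 0, 0, 0],
    [5, 0, 0, 0, 0, 0, 0],
    [5, 0, 0, 0, 0, 0, 0],
    [5, 0, 0, 0, 0, 0, 0],
    [5, 0, 0, 0, 0, 0, 0]
  ]
}}

```text
clock: 4.15
tcp_pos: [0.5299, 0.1494, 0.0183]
eef_rot: [-0.088, 0.996, 0.0, 0.001]
ft_force: [-0.9, -0.1, 6.7]
gripper_width: 0.133
finger_force: 59.2
```

>>> {"method": "step_arm", "body": {
  "commands": [
    [5, 0, 0, -0.5, 0, 0, 0],
    [5, 0, 0, -1.0, 0, 0, 0],
    [5, 0, 0, -1.7, 0, 0, 0],
    [5, 0, 0, -2.4, 0, 0, 0],
    [5, 0, 0, -3.1, 0, 0, 0],
    [5, 0, 0, -3.6, 0, 0, 0],
    [5, 0, 0, -3.8, 0, 0, 0],
    [5, 0, 0, -3.8, 0, 0, 0]
  ]
}}

```text
clock: 5.15
tcp_pos: [0.5285, 0.1491, 0.1688]
eef_rot: [-0.088, 0.996, -0.0, -0.0]
ft_force: [-0.4, -0.2, -2.8]
gripper_width: 0.133
finger_force: 58.4
```

```bash
python3 - <<'E'
from h import *
from plant import r
o=r.get_obs()
a=np.deg2rad(-4.9);C=np.array([.505,-.2095]);s=C-.061*np.array([np.cos(a),np.sin(a)]);print("seat",s)
go([s[0]-.01,s[1],.17],85.1,o)
E
```

```text
seat [ 0.4442 -0.2043]
tcp [0.5285 0.1491 0.1688] y-heading 100.09396508284829 q [ 0.2296  0.0756  1.9419  0.      1.1245 -1.5174] t 5.15 w 0.1327630106488781
shift [ 3.8695 -8.2845 -0.0287] turn [-0.0001 -0.0003  0.2617]
```

>>> {"method": "step_arm", "body": {
  "commands": [
    [5, 0.25, -0.5, 0, 0, 0, 0.02],
    [5, 0.8, -1.6, 0, 0, 0, 0.05],
    [5, 1.4, -2.8, 0, 0, 0, 0.09],
    [5, 1.9, -4.0, 0, 0, 0, 0.13],
    [5, 2.4, -5.2, 0, 0, 0, 0.17],
    [5, 3.0, -6.4, 0, 0, 0, 0.21],
    [5, 3.4, -7.4, 0, 0, 0, 0.24],
    [5, 3.6, -8.0, 0, 0, 0, 0.262]
  ]
}}

```text
clock: 6.15
tcp_pos: [0.4405, -0.1934, 0.1678]
eef_rot: [0.045, 0.999, 0.0, -0.001]
ft_force: [0.6, 0.4, -2.0]
gripper_width: 0.135
finger_force: 59.0
```

>>> {"method": "step_arm", "body": {
  "commands": [
    [5, 0, -0.2, 0, 0, 0, 0],
    [5, 0, -0.3, 0, 0, 0, 0],
    [5, 0, -0.3, 0, 0, 0, 0],
    [5, 0, -0.3, 0, 0, 0, 0],
    [5, 0, -0.3, 0, 0, 0, 0],
    [5, 0, -0.3, 0, 0, 0, 0],
    [5, 0, -0.3, 0, 0, 0, 0],
    [5, 0, -0.3, 0, 0, 0, 0]
  ]
}}

```text
clock: 7.15
tcp_pos: [0.4421, -0.2031, 0.1692]
eef_rot: [0.043, 0.999, -0.0, 0.0]
ft_force: [-0.4, -0.0, -1.9]
gripper_width: 0.128
finger_force: 59.0
```

```bash
python3 - <<'E'
from h import *
from plant import r,viewer
o=r.get_obs()
go([.4442,-.2043,.12],85.1,o)
im=[]
for n in("wrist","side"):
    c=viewer.capture(n);np.savez(n+"2.npz",**c);im.append(c["frame"])
a=cv2.resize(im[0],(480,360));b=cv2.resize(im[1][220:400,190:350],(320,360),interpolation=2)
cv2.imwrite("pics/c2.png",np.hstack([a,b]))
E
```

```text
tcp [ 0.4421 -0.2031  0.1692] y-heading 85.09005653128825 q [-0.4817 -0.0468  2.0652 -0.      1.1231 -1.9668] t 7.15 w 0.12758007484681008
shift [-0.0542 -0.0263  1.2306] turn [-0.0001  0.0001 -0.0002]
```

View pics/c2.png

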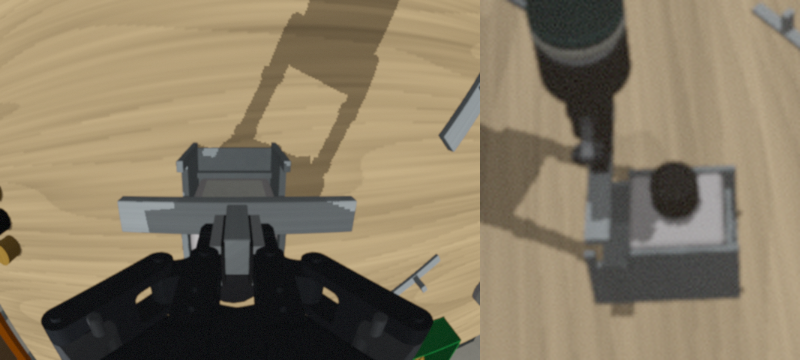

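The wrist half shows the strap level, (119–355, 197–232), centred over the cheek fronts near (182,160) and (288,163). I'll take a closer crop for the x fit.

```bash
python3 - <<'E'
from h import *
c=dict(np.load("wrist2.npz"))
cv2.imwrite("pics/c3.png",cv2.resize(c["frame"][180:340,150:490],None,fx=2.35,fy=2.35,interpolation=2))
E
```

```text
(no output)
```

View pics/c3.png

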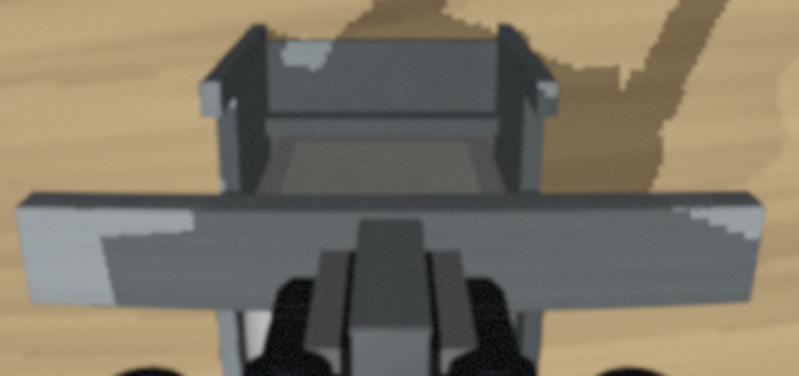

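The front post tops are at (202–222, 83–115) and (538–556, 83–112), with the notch just behind them.

```bash
python3 - <<'E'
from h import *
from plant import r
c=dict(np.load("wrist2.npz"))
f=lambda p:np.array(p)/2.35+[150-.3,180-.3]
L=plane(c,f([[202,83],[222,83],[204,115],[220,115]]),.092,True);R=plane(c,f([[538,83],[557,83],[540,112],[556,112]]),.092,True)
print(L,R)
a=np.deg2rad(-4.9);u=np.array([np.cos(a),np.sin(a)]);v=np.array([-u[1],u[0]])
fr=np.r_[L[:2],R[:2]][:,:2];nt=np.r_[L[2:],R[2:]][:,:2]
print("front x",fr@u,"notch front edge",nt@u,"y",fr@v,nt@v,"plan seat",np.array([.4442,-.2043])@u,np.array([.4442,-.2043])@v)
# strap top corners; underside z=tcp-.018 -> top z=.161
P=plane(c,f([[25,207],[757,207],[32,302],[750,300]]),.161,True)[:,:2];print("strap x",P@u,"y",P@v,"tcp",r.get_obs()["tcp_pos"][:2]@u,r.get_obs()["tcp_pos"][:2]@v)
E
```

```text
[[ 0.4177 -0.25    0.092 ]
 [ 0.4182 -0.2446  0.092 ]
 [ 0.4264 -0.2507  0.092 ]
 [ 0.4268 -0.2463  0.092 ]] [[ 0.4253 -0.1619  0.092 ]
 [ 0.4257 -0.1568  0.092 ]
 [ 0.4332 -0.1617  0.092 ]
 [ 0.4336 -0.1574  0.092 ]]
front x [0.4375 0.4375 0.4376 0.4375] notch front edge [0.4463 0.4463 0.4454 0.4454] y [-0.2134 -0.208  -0.125  -0.1199] [-0.2133 -0.209  -0.1241 -0.1198] plan seat 0.46002725796496474 -0.16561114675418356
strap x [0.4457 0.4457 0.4671 0.4666] y [-0.2363 -0.0908 -0.2383 -0.0889] tcp 0.4578176744542005 -0.16457651851949365
```

>>> {"method": "step_arm", "body": {
  "commands": [
    [5, -0.07, -0.05, 0.2, 0, 0, 0],
    [5, -0.07, -0.05, 0.5, 0, 0, 0],
    [5, -0.07, -0.05, 0.8, 0, 0, 0],
    [5, -0.07, -0.05, 1.1, 0, 0, 0],
    [5, -0.07, -0.05, 1.3, 0, 0, 0],
    [5, -0.07, -0.05, 1.5, 0, 0, 0],
    [5, -0.07, -0.05, 1.6, 0, 0, 0],
    [5, -0.07, -0.05, 1.6, 0, 0, 0]
  ]
}}

```text
clock: 8.25
tcp_pos: [0.4446, -0.2053, 0.105]
eef_rot: [0.043, 0.999, 0.0, -0.0]
ft_force: [0.2, 0.1, -3.0]
gripper_width: 0.133
finger_force: 59.0
```

>>> {"method": "step_arm", "body": {
  "commands": [
    [5, 0, 0, 0.05, 0, 0, 0],
    [5, 0, 0, 0.1, 0, 0, 0],
    [5, 0, 0, 0.15, 0, 0, 0],
    [5, 0, 0, 0.2, 0, 0, 0],
    [5, 0, 0, 0.25, 0, 0, 0],
    [5, 0, 0, 0.3, 0, 0, 0],
    [5, 0, 0, 0.34, 0, 0, 0],
    [5, 0, 0, 0.34, 0, 0, 0]
  ]
}}

```text
clock: 9.25
tcp_pos: [0.4446, -0.2053, 0.0914]
eef_rot: [0.043, 0.999, 0.0, -0.0]
ft_force: [0.1, -0.4, -1.4]
gripper_width: 0.134
finger_force: 59.0
```

>>> {"method": "step_arm", "body": {
  "commands": [
    [5, 0, 0, 0.02, 0, 0, 0],
    [5, 0, 0, 0.03, 0, 0, 0],
    [5, 0, 0, 0.04, 0, 0, 0],
    [5, 0, 0, 0.05, 0, 0, 0],
    [5, 0, 0, 0.05, 0, 0, 0],
    [5, 0, 0, 0.05, 0, 0, 0],
    [5, 0, 0, 0.05, 0, 0, 0],
    [5, 0, 0, 0.05, 0, 0, 0]
  ]
}}

```text
clock: 10.25
tcp_pos: [0.4448, -0.2054, 0.0903]
eef_rot: [0.043, 0.999, -0.0, 0.0]
ft_force: [-2.3, 1.2, 5.5]
gripper_width: 0.128
finger_force: 60.0
```

Contact at +5.5 N, so the bar is seated. Release and rise.

>>> {"method": "step_arm", "body": {
  "commands": [
    [20, 0, 0, 0, 0, 0, 0],
    [32, 0, 0, 0, 0, 0, 0],
    [32, 0, 0, 0, 0, 0, 0],
    [32, 0, 0, 0, 0, 0, 0],
    [32, 0, 0, -0.1, 0, 0, 0],
    [32, 0, 0, -0.4, 0, 0, 0],
    [32, 0, 0, -0.9, 0, 0, 0],
    [32, 0, 0, -1.4, 0, 0, 0]
  ]
}}

```text
clock: 11.25
tcp_pos: [0.4449, -0.2054, 0.147]
eef_rot: [0.043, 0.999, -0.0, 0.0]
ft_force: [0.8, 0.7, -0.7]
gripper_width: 0.372
finger_force: 0.0
```

>>> {"method": "step_arm", "body": {
  "commands": [
    [50, 0.3, 0, -0.5, 0, 0, 0.1],
    [60, 0.5, 0, -1.0, 0, 0, 0.25],
    [60, 0.6, 0, -1.5, 0, 0, 0.4],
    [60, 0.6, 0, -1.8, 0, 0, 0.55],
    [60, 0.6, 0, -1.8, 0, 0, 0.7],
    [60, 0.6, 0, -1.8, 0, 0, 0.85],
    [60, 0.6, 0, -1.8, 0, 0, 1.0],
    [60, 0.6, 0, -1.8, 0, 0, 1.14]
  ]
}}

```text
clock: 12.25
tcp_pos: [0.421, -0.2034, 0.2187]
eef_rot: [0.577, 0.817, 0.0, 0.001]
ft_force: [-0.7, -0.4, -1.1]
gripper_width: 0.704
finger_force: 0.0
```

```bash
python3 - <<'E'
from h import *
from plant import r,viewer
o=r.get_obs()
go([.505,-.2095,.17],20,o)
im=[]
for n in("wrist","side","top"):
    c=viewer.capture(n);np.savez(n+"4.npz",**c);im.append(c["frame"])
a=cv2.resize(im[0],(480,360));b=cv2.resize(im[1][220:400,190:350],(320,360),interpolation=2)
cv2.imwrite("pics/c4.png",np.hstack([a,b]))
E
```

```text
tcp [ 0.421  -0.2034  0.2187] y-heading 19.4979008358926 q [-0.5033 -0.1289  2.0454 -0.      1.2237 -0.8436] t 12.25 w 0.7042064023492624
shift [-0.844   1.927   1.2196] turn [ 0.0009  0.001  -0.0088]
```

View pics/c4.png

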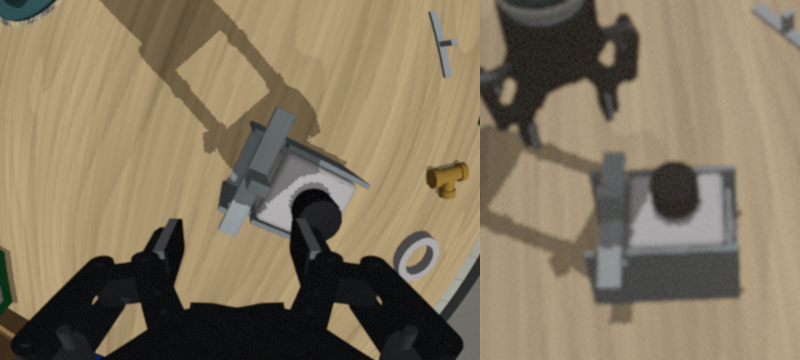

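The bar lies flat in both notches with its ends out, shown by the side half at (610,220) and the wrist half at (258,170). Next is the cap.

>>> {"method": "step_arm", "body": {
  "commands": [
    [60, -0.2, 0.45, 0, 0, 0, 0],
    [60, -0.4, 1.0, 0, 0, 0, 0],
    [60, -0.7, 1.6, 0.2, 0, 0, 0],
    [60, -0.82, 1.9, 0.5, 0, 0, 0],
    [60, -0.82, 1.92, 0.9, 0, 0, 0],
    [60, -0.82, 1.92, 1.2, 0, 0, 0],
    [60, -0.82, 1.92, 1.2, 0, 0, 0],
    [60, -0.82, 1.92, 1.2, 0, 0, 0]
  ]
}}

```text
clock: 13.4
tcp_pos: [0.5038, -0.2082, 0.1698]
eef_rot: [0.575, 0.818, -0.0, 0.0]
ft_force: [0.2, -0.3, 0.7]
gripper_width: 0.701
finger_force: 0.0
```

```bash
python3 - <<'E'
from h import *
from plant import r,viewer
go([.505,-.2103,.111],20,r.get_obs())
c=viewer.capture("wrist");np.savez("w5.npz",**c);cv2.imwrite("pics/w5.png",c["frame"])
E
```

```text
tcp [ 0.5038 -0.2082  0.1698] y-heading 19.76249942944809 q [-0.4376  0.0668  1.9493 -0.0001  1.1253 -0.7825] t 13.4 w 0.7006959694420295
shift [-0.0579  0.0096  1.4702] turn [ 0.0001  0.0002 -0.0041]
```

View pics/w5.png

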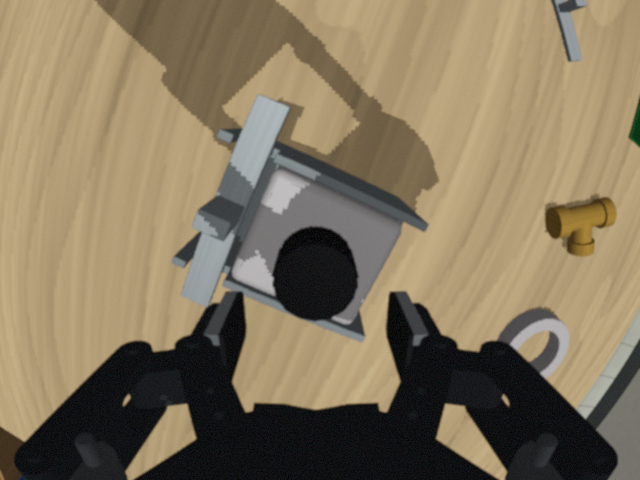

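The cap is centred at (315,275), between the fingers (midline column 316).

>>> {"method": "step_arm", "body": {
  "commands": [
    [60, -0.05, 0.01, 0.3, 0, 0, 0],
    [60, -0.05, 0.01, 0.6, 0, 0, 0],
    [60, -0.05, 0.01, 0.9, 0, 0, 0],
    [60, -0.05, 0.01, 1.2, 0, 0, 0],
    [60, -0.05, 0.01, 1.4, 0, 0, 0],
    [60, -0.05, 0.01, 1.55, 0, 0, 0],
    [60, -0.05, 0.01, 1.6, 0, 0, 0],
    [60, -0.05, 0.01, 1.6, 0, 0, 0]
  ]
}}

```text
clock: 14.45
tcp_pos: [0.5054, -0.21, 0.1057]
eef_rot: [0.575, 0.818, 0.0, 0.0]
ft_force: [-0.3, 0.4, 0.9]
gripper_width: 0.7
finger_force: 0.0
```

>>> {"method": "step_arm", "body": {
  "commands": [
    [30, 0, 0, 0, 0, 0, 0],
    [30, 0, 0, 0, 0, 0, 0],
    [30, 0, 0, 0, 0, 0, 0],
    [30, 0, 0, 0, 0, 0, 0],
    [30, 0, 0, 0, 0, 0, 0],
    [30, 0, 0, 0, 0, 0, 0],
    [30, 0, 0, 0, 0, 0, 0],
    [30, 0, 0, 0, 0, 0, 0]
  ]
}}

```text
clock: 15.45
tcp_pos: [0.5054, -0.2102, 0.1058]
eef_rot: [0.575, 0.818, -0.0, 0.0]
ft_force: [-2.5, -0.8, 5.1]
gripper_width: 0.505
finger_force: 60.4
```

>>> {"method": "step_arm", "body": {
  "commands": [
    [30, 0, 0, 0.03, 0, 0, 0],
    [30, 0, 0, 0.06, 0, 0, 0],
    [30, 0, 0, 0.09, 0, 0, 0],
    [30, 0, 0, 0.12, 0, 0, 0],
    [30, 0, 0, 0.15, 0, 0, 0],
    [30, 0, 0, 0.18, 0, 0, 0],
    [30, 0, 0, 0.18, 0, 0, 0],
    [30, 0, 0, 0.18, 0, 0, 0]
  ]
}}

```text
clock: 16.45
tcp_pos: [0.5055, -0.2102, 0.0992]
eef_rot: [0.575, 0.818, -0.0, 0.0]
ft_force: [-3.7, -0.2, 8.8]
gripper_width: 0.499
finger_force: 60.7
```

>>> {"method": "step_arm", "body": {
  "commands": [
    [30, 0, 0, 0.025, 0, 0, 0],
    [30, 0, 0, 0.025, 0, 0, -0.05],
    [30, 0, 0, 0.025, 0, 0, -0.15],
    [30, 0, 0, 0.025, 0, 0, -0.28],
    [30, 0, 0, 0.025, 0, 0, -0.42],
    [30, 0, 0, 0.025, 0, 0, -0.56],
    [30, 0, 0, 0.025, 0, 0, -0.7],
    [30, 0, 0, 0.025, 0, 0, -0.7]
  ]
}}

```text
clock: 17.45
tcp_pos: [0.5052, -0.2102, 0.0982]
eef_rot: [0.259, 0.966, -0.0, -0.0]
ft_force: [-5.4, 0.1, 8.6]
gripper_width: 0.5
finger_force: 60.8
```

>>> {"method": "step_arm", "body": {
  "commands": [
    [30, 0, 0, 0, 0, 0, -0.12],
    [30, 0, 0, 0, 0, 0, -0.25],
    [30, 0, 0, 0, 0, 0, -0.38],
    [30, 0, 0, 0, 0, 0, -0.5],
    [30, 0, 0, 0, 0, 0, -0.62],
    [30, 0, 0, 0, 0, 0, -0.7],
    [30, 0, 0, 0, 0, 0, -0.7],
    [30, 0, 0, 0, 0, 0, -0.7]
  ]
}}

```text
clock: 18.45
tcp_pos: [0.5048, -0.2104, 0.0981]
eef_rot: [-0.087, 0.996, -0.0, -0.0]
ft_force: [-5.2, -1.3, 8.8]
gripper_width: 0.498
finger_force: 60.9
```

```bash
python3 - <<'E'
from h import *
from plant import r,viewer
o=r.get_obs();print(o["wrist_torque"],o["ft_force"]);go([.505,-.2103,.111],100,o)
E
```

```text
[-0.273   0.8355 -0.0083] [-5.2173 -1.295   8.7525]
tcp [ 0.5048 -0.2104  0.0981] y-heading 100.00095103380033 q [-0.4398  0.1458  2.0073 -0.0014  0.9889 -2.1844] t 18.45 w 0.49760921806904035
shift [-0.0056  0.0025 -0.3228] turn [-0.0007 -0.001   0.    ]
```

>>> {"method": "step_arm", "body": {
  "commands": [
    [30, 0, 0, -0.05, 0, 0, 0],
    [30, 0, 0, -0.1, 0, 0, 0],
    [30, 0, 0, -0.15, 0, 0, 0],
    [30, 0, 0, -0.2, 0, 0, 0],
    [30, 0, 0, -0.25, 0, 0, 0],
    [30, 0, 0, -0.3, 0, 0, 0],
    [30, 0, 0, -0.35, 0, 0, 0],
    [30, 0, 0, -0.35, 0, 0, 0]
  ]
}}

```text
clock: 19.45
tcp_pos: [0.505, -0.2096, 0.1111]
eef_rot: [-0.087, 0.996, 0.0, -0.0]
ft_force: [-2.9, -1.7, -1.4]
gripper_width: 0.507
finger_force: 61.0
```

>>> {"method": "step_arm", "body": {
  "commands": [
    [30, 0, 0, -0.1, 0, 0, 0],
    [30, 0, 0, -0.3, 0, 0, 0],
    [30, 0, 0, -0.6, 0, 0, 0],
    [30, 0, 0, -0.9, 0, 0, 0],
    [30, 0, 0, -1.2, 0, 0, 0],
    [30, 0, 0, -1.45, 0, 0, 0],
    [30, 0, 0, -1.55, 0, 0, 0],
    [30, 0, 0, -1.55, 0, 0, 0]
  ]
}}

```text
clock: 20.45
tcp_pos: [0.5053, -0.21, 0.1737]
eef_rot: [-0.087, 0.996, -0.0, 0.0]
ft_force: [0.1, -1.2, -0.7]
gripper_width: 0.5
finger_force: 61.1
```

>>> {"method": "step_arm", "body": {
  "commands": [
    [30, 0, 0, 0, 0, 0, 0],
    [30, 0, 0, 0, 0, 0, 0],
    [30, 0, 0, 0, 0, 0, 0],
    [30, 0, 0, 0, 0, 0, 0],
    [30, 0, 0, 0, 0, 0, 0],
    [30, 0, 0, 0, 0, 0, 0],
    [30, 0, 0, 0, 0, 0, 0],
    [30, 0, 0, 0, 0, 0, 0]
  ]
}}

```text
clock: 21.45
tcp_pos: [0.5052, -0.2099, 0.1734]
eef_rot: [-0.087, 0.996, -0.0, 0.0]
ft_force: [0.1, -0.3, -1.1]
gripper_width: 0.501
finger_force: 61.1
```

```bash
python3 - <<'E'
from h import *
from plant import r,viewer
im=[]
for n in("wrist","side"):
    c=viewer.capture(n);im.append(c["frame"])
a=cv2.resize(im[0],(480,360));b=cv2.resize(im[1][220:400,190:350],(320,360),interpolation=2)
cv2.imwrite("pics/c6.png",np.hstack([a,b]));print(r.get_obs()["ft_force"])
E
```

```text
[-0.5249  0.7719  0.1041]
```

View pics/c6.png

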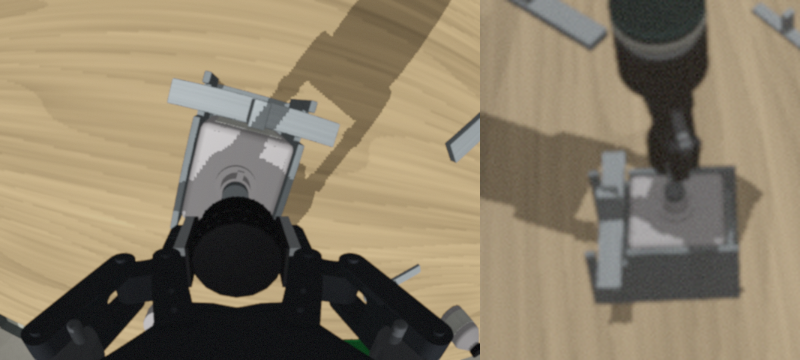

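The cap is in the gripper at (237,245) with the bare neck below it at (236,180). The bar is still flat in its notches and the bottle is seated.

```bash
python3 -c "
from plant import r
print(r.job_done())"
```

```text
the job is handed in; nothing more can be done
None
```

I laid the bar in both notches of the cradle, then pressed, turned and lifted the cap off. It is held upright and still about 6 cm above the bottle's neck, and the job was handed in at about 21.5 s on the robot's clock.

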